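# Pour wheel nuts through a chute into the locked nut bin

### The job

Put the three wheel nuts away in the blue nut bin: draw back the red bolt, slide the yellow-handled gate fully open, then pick up the aluminium chute by its red handle, rest its nose lightly on the bin at the edge of the opening, and only then tip it so that all three nuts slide off the nose into the bin. Do not touch the nuts with the fingers, spill none, and leave the other things on the bench alone. Finally, with bolt and gate left open, stand the empty chute upright on the bench clear of the bin and let go.

Things in the scene. Friction and masses are not known exactly. Their poses are not given: they have to be found in the camera images.
- chute: Aluminium trough 170 mm long, 0.2 kg, open at the nose (+x end) and on top. Origin: centre of its underside, z up. Floor 3 mm thick, walls up to 27 mm; outside 53 mm wide at the tail, 44 mm at the nose (37 mm inside). Stands flat, nose roughly to the robot's right, nuts in a row in it. The nuts start to slide at a tilt of 20 to 33 degrees (varies).
- chute_handle (a point): Middle of the chute's red handle, a cross bar over the trough at x = -10 mm: 16 mm thick along the chute's x, 52 mm long across it, from 40 to 66 mm above the chute's underside; this point is at 56 mm. The nuts pass below it.
- chute_nose (a point): Middle of the floor's top edge at the nose: chute frame (85, 0, 3) mm.
- nut0: Steel wheel nut with a closed dome, hexagon 24 mm wide across its flats, 22 mm high, about 50 g (varies); origin at the centre of its flat underside, z to the dome.
- nut1: Steel wheel nut with a closed dome, hexagon 24 mm wide across its flats, 22 mm high, about 50 g (varies); origin at the centre of its flat underside, z to the dome.
- nut2: Steel wheel nut with a closed dome, hexagon 24 mm wide across its flats, 22 mm high, about 50 g (varies); origin at the centre of its flat underside, z to the dome.
- bin: Blue steel nut bin, fixed to the bench, 140 mm (x) by 160 mm (y) by 70 mm high, hollow with 3 mm walls; origin at the centre of its underside. Its flat 4 mm top has one square opening; turned on the bench by up to 0.25 rad.
- bin_opening (a point): Centre of the square opening in the bin's top, at the top's height: bin frame (20, 30, 70) mm. The opening is 56 by 56 mm, its sides along the bin's x and y.
- bolt (a joint): Travel of the lock bolt in m: 0 is locked, 0.024 fully drawn back towards the bin's -x side. It starts at 0 to 0.003; a stiff slide (about 3 N) that stays where it is left. Locked, it stands 13 mm across the path of the gate; the gate is free beyond 0.014.
- bolt_grip (a point): On the bolt's red knob: a block 12 mm (bin x) by 14 mm (bin y), upright from 76 to 108 mm above the bench; this point is 102 mm above the bench. Moves with the bolt.
- gate (a joint): Travel of the gate in m: 0 is shut, 0.064 fully open; it slides to the bin's -y side, stiff (about 3 N), and stays where it is left.
- gate_grip (a point): On the gate's yellow handle: a fin 32 mm (bin x) by 10 mm thick (bin y), from 73 to 101 mm above the bench; this point is 97 mm above the bench. Moves with the gate, which is a 68 by 68 mm plate 4 mm thick lying on the bin's top.
- wax_tin: Bystander: round white tin with red lid, 80 mm across, 34 mm high; origin under its centre.
- jar_purple: Bystander: purple jar, 60 mm across, 72 mm high; origin under its centre.
- measuring_cup: Bystander: small white cup, 60 mm across, 59 mm high; origin under its centre.
- applicator: Bystander: blue foam applicator disc, 79 mm across, 18 mm high; origin under its centre.
- screwdriver: Bystander: red-handled screwdriver, 182 mm long, 26 mm thick, lying along its y.
- pin_spanner: Bystander: flat steel spanner, 133 mm long along its y, 10 mm thick.
There are look-alikes about, which are no part of the job. Of the things that look like the bin, the larger one is meant.

How it is judged (in metres and radians):
On the way, in this order (a step that is already met when the one before it is completed fails the run):
1. the bolt is drawn back (value of joint bolt above 0.018 m), for 0.1 s.
2. the gate is fully open (value of joint gate above 0.057 m), for 0.1 s.
3. the chute, held in the fingers, rests with its nose on the bin at the opening (contact force between the fingers and chute above 1 N and contact force between chute and bin above 0.4 N and distance between chute_nose and bin_opening below 0.06 m), for 0.2 s.
4. all three nuts are in the bin (x of nut0 in the frame of bin between -0.07 and 0.07 m and y of nut0 in the frame of bin between -0.08 and 0.08 m and z of each of nut0, nut1, nut2 in the frame of bin below 0.056 m and x of nut1 in the frame of bin between -0.07 and 0.07 m and y of nut1 in the frame of bin between -0.08 and 0.08 m and x of nut2 in the frame of bin between -0.07 and 0.07 m and y of nut2 in the frame of bin between -0.08 and 0.08 m), for 0.2 s.
At the end, for the whole second after the job is handed in: All three nuts lie inside the bin, below its top; the bolt is still drawn back (over 18 mm) and the gate still open (over 57 mm); the chute stands upright on the bench (within 0.1 rad, underside within 8 mm of it), clear of the bin, released and at rest (all of step 4 and value of joint gate above 0.057 m and value of joint bolt above 0.018 m and angle between chute's own z axis and vertical below 0.1 rad and height (world z) of chute below 0.008 m and linear speed of chute below 0.02 m/s and contact force between chute and bin below 0.2 N); the robot touches nothing.
It fails at once if the fingers pressed on a nut (contact force between the fingers and nut0 above 1 N or contact force between the fingers and nut1 above 1 N or contact force between the fingers and nut2 above 1 N).
It fails at once if a nut fell outside the bin ((height (world z) of nut0 below 0.03 m and not (x of nut0 in the frame of bin between -0.07 and 0.07 m and y of nut0 in the frame of bin between -0.08 and 0.08 m and z of nut0 in the frame of bin below 0.056 m) and distance between nut0 and chute above 0.12 m) or (height (world z) of nut1 below 0.03 m and not (x of nut1 in the frame of bin between -0.07 and 0.07 m and y of nut1 in the frame of bin between -0.08 and 0.08 m and z of nut1 in the frame of bin below 0.056 m) and distance between nut1 and chute above 0.12 m) or (height (world z) of nut2 below 0.03 m and not (x of nut2 in the frame of bin between -0.07 and 0.07 m and y of nut2 in the frame of bin between -0.08 and 0.08 m and z of nut2 in the frame of bin below 0.056 m) and distance between nut2 and chute above 0.12 m)).
It fails at once if another thing on the bench was moved more than 30 mm (distance of any of wax_tin, jar_purple, measuring_cup, applicator, screwdriver, pin_spanner from where it was at the start of the episode above 0.03 m).
It fails at once if the chute was pressed hard on the bin (contact force between chute and bin above 40 N).
It also fails if it takes over 72 s, if anything falls off the work surface, if the arm or the gripper's body presses on something with over 40 N, if the wrist force passes 120 N, or if a joint passes its speed limit or range.

### The arm

A 7-joint arm with a two-finger parallel gripper is mounted at the origin on a cart in front of the work surface, level with it; the furniture and walls round the work are solid. World frame = base frame: x ahead of the robot, y to its left, z up, the work surface at z = 0. Lengths are in m, angles in degrees, forces in N, time in s.
With the tool pointing down it reaches from about 0.425 to 0.875 m from the base axis. Payload 4.7 kg.
Tool frame: the origin (TCP) lies on the mounting face of the last link; the fingertips stand 182 mm ahead of it and the grasp point (between the pads) lies 164 mm ahead of it; z points along the fingers, y is the line along which they close (so a half turn about z gives the same grasp; the last joint's range is limited). The gripper opens to 87 mm and grips with 3 to 60 N. Pads are 19 mm wide; open, the fingers measure 117 mm over their backs; the gripper's body (75 mm by 190 mm) begins 51 mm behind the grasp point.
Start: joints at [77.756, 18.392, -4.016, 83.108, 1.295, 78.541, -3.26], TCP at [0.147, -0.633, 0.405] pointing down, gripper open.
Joint ranges: [-163.93, 163.93], [-17.29, 119.83], [-79.2, 71.16], [3.27, 140.29], [-89.18, 269.18], [5.43, 117.66], [-154.24, 154.24]. Speed limits (degrees/s): [147.25, 147.25, 180, 180, 180, 180, 180].

### API

Orientations are given as [roll, pitch, yaw] about the fixed x, y, z axes, in that order (R = Rz(yaw) Ry(pitch) Rx(roll)).
In Python, from cell import env gives the robot as it stands.
- The arm moves only by the tool servo_tool, never from a script. Its argument "plan" is a list of rows, each an object with "xyz": the shift along the tool's x, y, z in cm, a list of three; "twist": the turn, a rotation vector about the tool's x, y, z in degrees, a list of three; "jaw": the closure, from 0 (fully open) to 1 (shut). In form: [{"xyz": [x, y, z], "twist": [wx, wy, wz], "jaw": jaw}, ...]. A call has 1 to 10 rows; each row is the pose to reach, as a shift and turn from the pose commanded when the call began, along the tool's axes at that moment; what a row does not reach only later rows make up. A row lasts 1/12 s, in which the tool goes at most 41.7 mm and 7.16 degrees, less where a joint would pass 70% of its speed; a pose out of reach is approached as far as the arm can. A call with a gripper value outside its range is refused whole. The fingers move at their own pace and stop on an object; "newtons" is the grip in N (left out, the last holds). Time passes only in rows, so rows that repeat a pose let the fingers close. It gives the time, the measured TCP pose, the force, the opening and the grip force at its end, in the units of the state.
- env.get_obs(): the state, without advancing time (a new reading comes with each control period).
- env.read_camera(name): name is "scene" or "top" or "wrist"; returns a dict with "img" (420x560x3 uint8, red, green, blue), "camera_matrix" (3x3 intrinsics, pixels), "k1" (the pictures are not rectified: a ray, as slopes to the right and down, at radius r is drawn at 1 + k1 r^2 times it, then the intrinsics apply), "R" (3x3) and "t" (3): a world point X has camera coordinates R X + t. Camera axes: x right, y down, z forward; pixel columns grow to the right and rows downward; lengths in m; the calibration is good to about 2 mm. A picture is of the moment at which its call begins. There is no depth.
- env.sign_off(): hands the job in; it is judged then, once.
The state is a dict: "time_s": time; "qpos": joint angles; "joint_velocities": joint speeds; "effort": joint torques, N m; "tool_pos": TCP position; "tool_rot": TCP orientation; "force": force on the tool from outside, world axes, zero at the start; "wrist_torque": the same for the moment, N m; "grip_width": finger opening in m; "grasp_force": force on a finger pad.
Only numpy, scipy, OpenCV 4.12 (cv2) and the standard library are available. Lean on these libraries where they do the work, as an engineer would, in place of code of your own. Each camera call takes 0.05 s, during which the arm holds its last target. There are 200 camera calls.

## Working session

There is one attempt and no reset: what is moved stays moved. The work goes in short steps, Python scripts to look and compute and a tool call to move; the robot and the scene stay as the last step left them, time stands still between calls to the robot, and variables do not carry over. Pictures are saved under pics/ and viewed, at most 12 in all, crops included, and the job is handed in when it is done.

Besides the shell and the picture viewer there is one more tool, called after ">>>" as a command line: name --argument value ..., lists and objects as JSON in quotes. servo_tool: Moves the arm, as the interface text tells. Its arguments: {"type":"object","properties":{"plan":{"type":"array","items":{"type":"object","properties":{"xyz":{"type":"array","items":{"type":"number"}},"twist":{"type":"array","items":{"type":"number"}},"jaw":{"type":"number"}}}},"newtons":{"type":"number"}},"required":["plan"]}

```bash
ls; mkdir -p pics; cat > h.py <<'E'
import numpy as np, cv2
from cell import env
def snap(n,f=None):
    c=env.read_camera(n)
    if f: cv2.imwrite('pics/'+f,c['img'][:,:,::-1])
    np.savez('/tmp/'+n+'.npz',**c); return c
def load(n): return dict(np.load('/tmp/'+n+'.npz'))
def ray(c,u,v):
    K=np.array(c['camera_matrix']);k=float(c['k1'])
    d=np.array([k,0,0,0,0.])
    p=cv2.undistortPoints(np.array([[[u,v]]],float),K,d)[0,0]
    R=np.array(c['R']);t=np.array(c['t'])
    return -R.T@t, R.T@np.array([p[0],p[1],1])
def onz(c,u,v,z):
    o,d=ray(c,u,v); return o+d*(z-o[2])/d[2]
def proj(c,X):
    K=np.array(c['camera_matrix']);p=np.array(c['R'])@np.array(X)+np.array(c['t']);p=p[:2]/p[2]
    p=p*(1+float(c['k1'])*(p@p)); return K[0,0]*p[0]+K[0,2],K[1,1]*p[1]+K[1,2]
E
python3 - <<'E'
from h import *
a=snap('scene','s0.png');b=snap('top','t0.png')
for c in (a,b): print(np.array(c['camera_matrix']).round(1).tolist(),c['k1'],(-np.array(c['R']).T@c['t']).round(3),np.array(c['R']).round(2).tolist())
print(env.get_obs())
E
```

```text
pics
[[495.4, 0.0, 277.9], [0.0, 495.4, 207.1], [0.0, 0.0, 1.0]] 0.035218161272336096 [-0.538  0.673  0.728] [[-0.49, -0.87, 0.03], [-0.4, 0.2, -0.89], [0.78, -0.44, -0.45]]
[[494.6, 0.0, 295.6], [0.0, 494.6, 208.9], [0.0, 0.0, 1.0]] -0.040179436367481544 [0.37  0.034 1.413] [[-0.0, -1.0, -0.01], [-0.99, 0.01, -0.17], [0.17, 0.01, -0.99]]
{'time_s': 0.1, 'qpos': array([77.75458201, 18.43558749, -4.01544223, 83.16799122,  1.2948461 ,
       78.54186969, -3.2607024 ]), 'joint_velocities': array([ 0.03590048, -0.13599135,  0.08521516, -0.18669388,  0.10731517,
        0.07999757, -0.1451736 ]), 'effort': array([ 3.76346115e-04, -4.92570090e+01, -4.05286644e-01, -3.13399637e+01,
       -6.40922436e-02,  3.94174398e-02,  5.81844051e-05]), 'tool_pos': array([ 0.14673359, -0.63303212,  0.40376112]), 'tool_rot': array([-1.79899776e+02,  5.39119216e-03,  1.30542013e+01]), 'force': array([-0.68235957,  0.57289331, -0.22058833]), 'wrist_torque': array([0.02956813, 0.01421508, 0.02080077]), 'grasp_force': 0.0, 'grip_width': 0.08717725606425315}
```

View pics/s0.png

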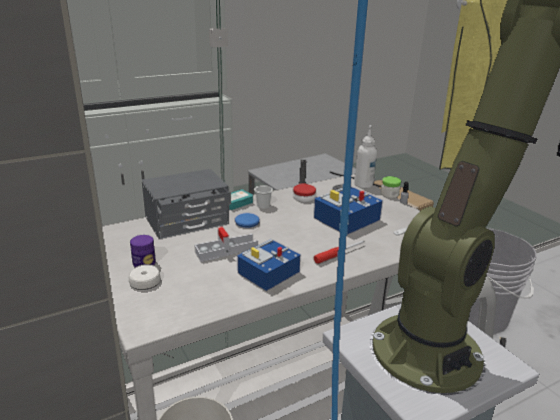

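View pics/t0.png

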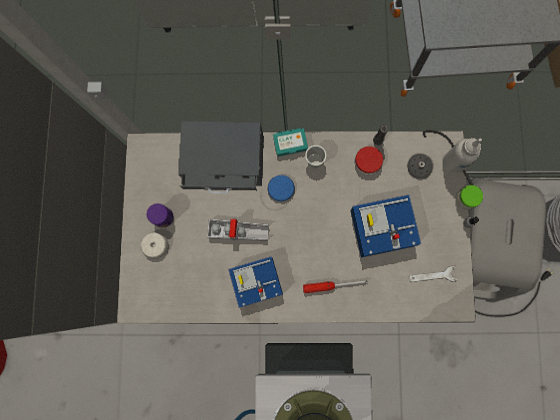

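Top view: the large bin is at about (385,227), with its yellow handle at (369,219) and red bolt at (396,238). The chute is at (238,231) with its nose to the right. The small bin at (256,283) is a decoy.

```bash
python3 - <<'E'
from h import *
c=load('top');im=c['img'];hsv=cv2.cvtColor(im,cv2.COLOR_RGB2HSV)
def comps(m,box,name,z,minA=8):
    mm=np.zeros_like(m);x0,y0,x1,y1=box;mm[y0:y1,x0:x1]=m[y0:y1,x0:x1]
    n,l,s,ce=cv2.connectedComponentsWithStats(mm)
    for i in range(1,n):
        if s[i,4]>=minA:
            pts=np.argwhere(l==i)[:,::-1].astype(np.float32)
            r=cv2.minAreaRect(pts); print(name,ce[i].round(1),s[i,4],'rect',np.round(r[0],1),np.round(r[1],1),round(r[2],1),onz(c,*ce[i],z).round(4))
            if name=='blue' or name=='chr': print([onz(c,*q,z).round(3).tolist() for q in cv2.boxPoints(r)])
red=(cv2.inRange(hsv,(0,120,80),(8,255,255))|cv2.inRange(hsv,(172,120,80),(180,255,255)))
yel=cv2.inRange(hsv,(20,120,100),(35,255,255));blue=cv2.inRange(hsv,(105,120,30),(125,255,255))
comps(red,(345,190,425,265),'knob',.108,4);comps(yel,(345,190,425,265),'yel',.101,4)
comps(red,(200,210,275,250),'chr',.066);comps(blue,(340,185,430,265),'blue',.07,100)
cv2.imwrite('pics/t1.png',np.hstack([cv2.resize(im[185:265,340:430],(480,427),interpolation=2),cv2.resize(im[205:255,200:280],(320,200),interpolation=2)if 0 else cv2.resize(im[205:265,200:260],(300,427),interpolation=2)])[:,:,::-1])
E
```

```text
knob [396.2 235.8] 22 rect [396.1 235.7] [4.  4.9] 63.4 [ 0.5215 -0.2199  0.108 ]
yel [370.4 219.4] 45 rect [370.4 219.4] [11.6  3.6] 77.5 [ 0.567  -0.1537  0.101 ]
chr [232.2 228. ] 110 rect [232. 228.] [18.  6.] 90.0 [0.5502 0.2214 0.066 ]
[[0.575, 0.231, 0.066], [0.575, 0.214, 0.066], [0.525, 0.213, 0.066], [0.525, 0.23, 0.066]]
blue [387.2 227.3] 1906 rect [384.9 225.5] [51.2 60.9] 77.7 [ 0.5494 -0.2037  0.07  ]
[[0.607, -0.102, 0.07], [0.642, -0.268, 0.07], [0.503, -0.292, 0.07], [0.469, -0.129, 0.07]]
```

>>> servo_tool --plan '[{"xyz": [48.2, -33.8, 0], "twist": [0, 0, 0], "jaw": 0.4}, {"xyz": [48.2, -33.8, 0], "twist": [0, 0, 0], "jaw": 0.4}, {"xyz": [48.2, -33.8, 0], "twist": [0, 0, 0], "jaw": 0.4}, {"xyz": [48.2, -33.8, 0], "twist": [0, 0, 0], "jaw": 0.4}, {"xyz": [48.2, -33.8, 0], "twist": [0, 0, 0], "jaw": 0.4}, {"xyz": [48.2, -33.8, 0], "twist": [0, 0, 0], "jaw": 0.4}, {"xyz": [48.2, -33.8, 0], "twist": [0, 0, 0], "jaw": 0.4}, {"xyz": [48.2, -33.8, 0], "twist": [0, 0, 0], "jaw": 0.4}, {"xyz": [48.2, -33.8, 0], "twist": [0, 0, 0], "jaw": 0.4}, {"xyz": [48.2, -33.8, 0], "twist": [0, 0, 0], "jaw": 0.4}]'

```text
time_s: 0.93
tool_pos: [0.4259, -0.3213, 0.4046]
tool_rot: [180.0, 0.0, 13.0]
force: [0.1, -1.2, -0.2]
grip_width: 0.0524
grasp_force: 0.0
```

>>> servo_tool --plan '[{"xyz": [14.1, -9.9, 0], "twist": [0, 0, 1.5], "jaw": 0.4}, {"xyz": [14.1, -9.9, 0], "twist": [0, 0, 1.5], "jaw": 0.4}, {"xyz": [14.1, -9.9, 0], "twist": [0, 0, 1.5], "jaw": 0.4}, {"xyz": [14.1, -9.9, 0], "twist": [0, 0, 1.5], "jaw": 0.4}, {"xyz": [14.1, -9.9, 0], "twist": [0, 0, 1.5], "jaw": 0.4}, {"xyz": [14.1, -9.9, 0], "twist": [0, 0, 1.5], "jaw": 0.4}]'

```text
time_s: 1.43
tool_pos: [0.5418, -0.1908, 0.4042]
tool_rot: [-179.9, -0.0, 12.0]
force: [-0.2, -1.2, 0.0]
grip_width: 0.052
grasp_force: 0.0
```

```bash
python3 - <<'E'
from h import *
c=snap('wrist','w1.png');o=env.get_obs();print(o['tool_pos'],o['tool_rot'],(-np.array(c['R']).T@c['t']).round(3),np.array(c['R']).round(3).tolist())
E
```

```text
[ 0.54047646 -0.19368465  0.40413231] [-1.79963642e+02  6.16272541e-02  1.17333590e+01] [ 0.607 -0.178  0.385] [[0.207, -0.978, -0.003], [-0.949, -0.202, 0.243], [-0.239, -0.048, -0.97]]
```

View pics/w1.png

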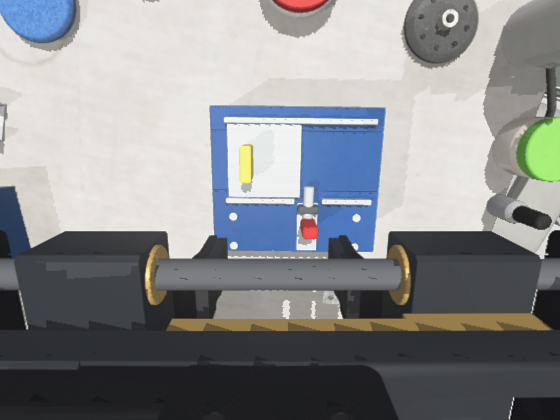

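The wrist view shows the bin top square to the image, with the fin at (246,163), the knob at (309,229), and the bin's far corners at (210,107) and (384,108).

```bash
python3 - <<'E'
from h import *
c=load('wrist');im=c['img'];hsv=cv2.cvtColor(im,cv2.COLOR_RGB2HSV)
m=np.zeros(im.shape[:2],np.uint8);m[100:252,205:390]=255
red=(cv2.inRange(hsv,(0,120,60),(8,255,255))|cv2.inRange(hsv,(172,120,60),(180,255,255)))&m
yel=cv2.inRange(hsv,(20,100,60),(35,255,255))&m
blue=cv2.inRange(hsv,(105,100,30),(125,255,255))&m
A=lambda m:np.argwhere(m>0)[:,::-1].astype(np.float32)
for n,mk,z in (('red',red,.108),('yel',yel,.101)):
    p=A(mk); V=hsv[mk>0][:,2]; print(n,len(p),p.min(0),p.max(0),'V',np.percentile(V,[5,25,50,75,95]))
    b=p[V>0.85*np.percentile(V,95)]; print(' bright',len(b),b.min(0),b.max(0))
    x0,y0=b.min(0);x1,y1=b.max(0); print(onz(c,(x0+x1)/2,(y0+y1)/2,z).round(4))
    r=cv2.minAreaRect(b);print(r)
r=cv2.approxPolyDP(cv2.convexHull(A(blue)),6,True)[:,0];w=np.array([onz(c,*q,.07) for q in r]);print(r.tolist(),w.round(4).tolist())
E
```

```text
red 290 [301. 219.] [317. 238.] V [148.45 164.   222.   241.75 244.  ]
 bright 166 [303. 227.] [317. 238.]
[ 0.5232 -0.2238  0.108 ]
((310.0, 232.5), (11.0, 14.0), 90.0)
yel 446 [240. 145.] [252. 182.] V [170. 247. 247. 247. 248.]
 bright 408 [240. 145.] [250. 182.]
[ 0.5696 -0.1567  0.101 ]
((245.0, 163.5), (37.0, 10.0), 90.0)
[[384.0, 108.0], [371.0, 251.0], [227.0, 249.0], [214.0, 234.0], [210.0, 106.0]] [[0.6411, -0.2685, 0.07], [0.5054, -0.2947, 0.07], [0.4774, -0.1525, 0.07], [0.4903, -0.1372, 0.07], [0.61, -0.1138, 0.07]]
```

>>> servo_tool --plan '[{"xyz": [-2.3, 2.6, 2], "twist": [0, 0, 0.5], "jaw": 0.4}, {"xyz": [-2.3, 2.6, 5.5], "twist": [0, 0, 0.5], "jaw": 0.4}, {"xyz": [-2.3, 2.6, 9], "twist": [0, 0, 0.5], "jaw": 0.4}, {"xyz": [-2.3, 2.6, 12], "twist": [0, 0, 0.5], "jaw": 0.4}, {"xyz": [-2.3, 2.6, 13.8], "twist": [0, 0, 0.5], "jaw": 0.4}, {"xyz": [-2.3, 2.6, 13.8], "twist": [0, 0, 0.5], "jaw": 0.4}, {"xyz": [-2.3, 2.6, 13.8], "twist": [0, 0, 0.5], "jaw": 1}, {"xyz": [-2.3, 2.6, 13.8], "twist": [0, 0, 0.5], "jaw": 1}, {"xyz": [-2.3, 2.6, 13.8], "twist": [0, 0, 0.5], "jaw": 1}, {"xyz": [-2.3, 2.6, 13.8], "twist": [0, 0, 0.5], "jaw": 1}]' --newtons 25

```text
time_s: 2.32
tool_pos: [0.5233, -0.2254, 0.2686]
tool_rot: [179.9, -0.1, 11.0]
force: [0.1, 0.3, 0.4]
grip_width: 0.0331
grasp_force: 0.0
```

>>> servo_tool --plan '[{"xyz": [0, 0, 0.2], "twist": [0, 0, 0], "jaw": 1}, {"xyz": [0, 0, 0.2], "twist": [0, 0, 0], "jaw": 1}, {"xyz": [0, 0, 0.2], "twist": [0, 0, 0], "jaw": 1}, {"xyz": [0, 0, 0.2], "twist": [0, 0, 0], "jaw": 1}, {"xyz": [-0.6, 0, 0.2], "twist": [0, 0, 0], "jaw": 1}, {"xyz": [-1.2, 0, 0.2], "twist": [0, 0, 0], "jaw": 1}, {"xyz": [-1.8, 0, 0.2], "twist": [0, 0, 0], "jaw": 1}, {"xyz": [-2.3, 0, 0.2], "twist": [0, 0, 0], "jaw": 1}, {"xyz": [-2.4, 0, 0.2], "twist": [0, 0, 0], "jaw": 1}, {"xyz": [-2.4, 0, 0.2], "twist": [0, 0, 0], "jaw": 1}]'

```text
time_s: 3.15
tool_pos: [0.5004, -0.228, 0.2651]
tool_rot: [-180.0, -0.3, 11.1]
force: [6.9, 6.1, -2.1]
grip_width: 0.0138
grasp_force: 25.0
```

>>> servo_tool --plan '[{"xyz": [-0.3, 0, 0], "twist": [0, 0, 0], "jaw": 1}, {"xyz": [-0.3, 0, 0], "twist": [0, 0, 0], "jaw": 1}, {"xyz": [-0.3, 0, 0], "twist": [0, 0, 0], "jaw": 1}, {"xyz": [-0.3, 0, 0], "twist": [0, 0, 0], "jaw": 1}]'

```text
time_s: 3.48
tool_pos: [0.4994, -0.2281, 0.2651]
tool_rot: [180.0, -0.6, 11.2]
force: [13.6, 5.0, -7.8]
grip_width: 0.0138
grasp_force: 25.0
```

>>> servo_tool --plan '[{"xyz": [0.3, 0, 0], "twist": [0, 0, 0], "jaw": 0.4}, {"xyz": [0.3, 0, 0], "twist": [0, 0, 0], "jaw": 0.4}, {"xyz": [0.3, 0, 0], "twist": [0, 0, 0], "jaw": 0.4}, {"xyz": [0.3, 0, 0], "twist": [0, 0, 0], "jaw": 0.4}, {"xyz": [0.3, 0, -3], "twist": [0, 0, 0], "jaw": 0.4}, {"xyz": [0.3, 0, -6], "twist": [0, 0, 0], "jaw": 0.4}, {"xyz": [0.3, 0, -6], "twist": [0, 0, 0], "jaw": 0.4}, {"xyz": [0.3, 0, -6], "twist": [0, 0, 0], "jaw": 0.4}]'

```text
time_s: 4.15
tool_pos: [0.4994, -0.2304, 0.3267]
tool_rot: [179.8, -0.1, 11.0]
force: [0.0, 0.4, -0.7]
grip_width: 0.0509
grasp_force: 0.0
```

>>> servo_tool --plan '[{"xyz": [4, -3, 0], "twist": [0, 0, 0], "jaw": 0.4}, {"xyz": [8.3, -5.8, 0], "twist": [0, 0, 0], "jaw": 0.4}, {"xyz": [8.3, -5.8, 0], "twist": [0, 0, 0], "jaw": 0.4}, {"xyz": [8.3, -5.8, 0], "twist": [0, 0, 0], "jaw": 0.4}, {"xyz": [8.3, -5.8, 3], "twist": [0, 0, 0], "jaw": 0.4}, {"xyz": [8.3, -5.8, 5], "twist": [0, 0, 0], "jaw": 0.4}, {"xyz": [8.3, -5.8, 6.5], "twist": [0, 0, 0], "jaw": 0.4}, {"xyz": [8.3, -5.8, 6.5], "twist": [0, 0, 0], "jaw": 0.4}, {"xyz": [8.3, -5.8, 6.5], "twist": [0, 0, 0], "jaw": 1}, {"xyz": [8.3, -5.8, 6.5], "twist": [0, 0, 0], "jaw": 1}]'

```text
time_s: 4.98
tool_pos: [0.5686, -0.1577, 0.2588]
tool_rot: [-180.0, 0.1, 11.0]
force: [-0.8, 0.4, 0.1]
grip_width: 0.0455
grasp_force: 0.0
```

>>> servo_tool --plan '[{"xyz": [0, 0, 0], "twist": [0, 0, 0], "jaw": 1}, {"xyz": [0, 0, 0], "twist": [0, 0, 0], "jaw": 1}, {"xyz": [0, 0, 0], "twist": [0, 0, 0], "jaw": 1}, {"xyz": [0, 0, 0], "twist": [0, 0, 0], "jaw": 1}, {"xyz": [0, 0, 0], "twist": [0, 0, 0], "jaw": 1}, {"xyz": [0, 0.5, 0], "twist": [0, 0, 0], "jaw": 1}, {"xyz": [0, 1.2, 0], "twist": [0, 0, 0], "jaw": 1}, {"xyz": [0, 1.9, 0], "twist": [0, 0, 0], "jaw": 1}, {"xyz": [0, 1.9, 0], "twist": [0, 0, 0], "jaw": 1}]'

```text
time_s: 5.73
tool_pos: [0.5736, -0.1772, 0.2598]
tool_rot: [179.9, -0.1, 11.0]
force: [0.2, -0.7, 0.5]
grip_width: 0.0098
grasp_force: 25.0
```

>>> servo_tool --plan '[{"xyz": [0, 0.7, 0], "twist": [0, 0, 0], "jaw": 1}, {"xyz": [0, 1.4, 0], "twist": [0, 0, 0], "jaw": 1}, {"xyz": [0, 2.1, 0], "twist": [0, 0, 0], "jaw": 1}, {"xyz": [0, 2.8, 0], "twist": [0, 0, 0], "jaw": 1}, {"xyz": [0, 3.5, 0], "twist": [0, 0, 0], "jaw": 1}, {"xyz": [0, 4.2, 0], "twist": [0, 0, 0], "jaw": 1}, {"xyz": [0, 4.6, 0], "twist": [0, 0, 0], "jaw": 1}, {"xyz": [0, 4.8, 0], "twist": [0, 0, 0], "jaw": 1}, {"xyz": [0, 4.8, 0], "twist": [0, 0, 0], "jaw": 1}, {"xyz": [0, 4.8, 0], "twist": [0, 0, 0], "jaw": 1}]'

```text
time_s: 6.57
tool_pos: [0.5824, -0.2198, 0.2598]
tool_rot: [-179.7, 0.1, 11.2]
force: [-2.9, 9.8, 5.0]
grip_width: 0.0097
grasp_force: 25.0
```

>>> servo_tool --plan '[{"xyz": [0, -0.3, 0], "twist": [0, 0, 0], "jaw": 0.4}, {"xyz": [0, -0.3, 0], "twist": [0, 0, 0], "jaw": 0.4}, {"xyz": [0, -0.3, 0], "twist": [0, 0, 0], "jaw": 0.4}, {"xyz": [0, -0.3, 0], "twist": [0, 0, 0], "jaw": 0.4}, {"xyz": [0, -0.3, -4], "twist": [0, 0, 0], "jaw": 0.4}, {"xyz": [-2, -2, -8], "twist": [0, 0, 0], "jaw": 0.4}, {"xyz": [-3, -4, -12], "twist": [0, 0, 0], "jaw": 0.4}, {"xyz": [-3, -5, -14], "twist": [0, 0, 0], "jaw": 0.4}, {"xyz": [-3, -5, -14], "twist": [0, 0, 0], "jaw": 0.4}, {"xyz": [-3, -5, -14], "twist": [0, 0, 0], "jaw": 0.4}]'

```text
time_s: 7.4
tool_pos: [0.5436, -0.179, 0.4023]
tool_rot: [179.8, -0.2, 11.1]
force: [0.1, -0.6, -0.2]
grip_width: 0.0517
grasp_force: 0.0
```

```bash
python3 - <<'E'
from h import *
c=snap('wrist','w2.png');o=env.get_obs();print(o['tool_pos'],o['tool_rot'])
E
```

```text
[ 0.54319855 -0.17986023  0.40016852] [ 1.79879939e+02 -3.90223363e-02  1.10068828e+01]
```

View pics/w2.png

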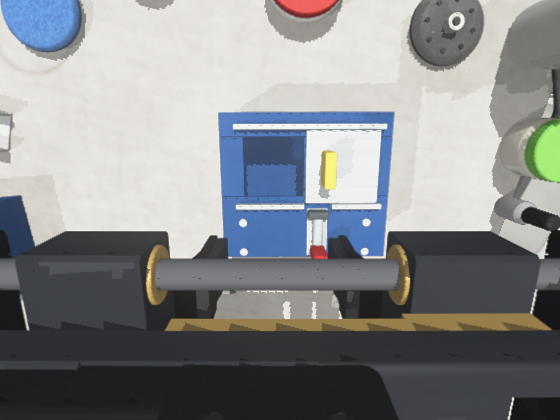

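The gate and bolt are both open. The opening spans about (243–304, 138–197).

```bash
python3 - <<'E'
from h import *
c=load('wrist')
g=cv2.cvtColor(c['img'],cv2.COLOR_RGB2GRAY).astype(int)
print(g[150,235:312].tolist());print(g[128:205,260].tolist())
for q in ((243,138),(305,138),(305,197),(243,197),(274,167.5),(219,112),(393,112)): print(q,onz(c,*q,.07).round(4))
E
```

```text
[120, 120, 119, 120, 119, 119, 119, 112, 78, 77, 77, 78, 78, 78, 76, 76, 76, 78, 77, 77, 77, 75, 75, 75, 76, 76, 76, 76, 75, 75, 75, 76, 75, 75, 76, 76, 76, 76, 75, 76, 75, 76, 76, 77, 77, 77, 77, 77, 76, 77, 78, 78, 78, 78, 77, 79, 79, 78, 81, 87, 90, 88, 89, 89, 89, 88, 89, 88, 85, 111, 131, 197, 245, 243, 241, 241, 241]
[239, 155, 93, 88, 112, 119, 121, 121, 94, 79, 78, 78, 77, 77, 77, 77, 78, 77, 75, 76, 76, 76, 76, 75, 75, 76, 76, 74, 76, 75, 74, 76, 75, 75, 75, 75, 74, 79, 103, 106, 105, 107, 106, 107, 106, 108, 106, 106, 107, 106, 106, 106, 107, 107, 106, 106, 106, 106, 106, 105, 104, 104, 105, 104, 104, 105, 104, 102, 94, 111, 115, 114, 113, 105, 105, 133, 153]
(243, 138) [ 0.5924 -0.1392  0.07  ]
(305, 138) [ 0.6033 -0.1952  0.07  ]
(305, 197) [ 0.549  -0.2069  0.07  ]
(243, 197) [ 0.5377 -0.1485  0.07  ]
(274, 167.5) [ 0.5712 -0.1723  0.07  ]
(219, 112) [ 0.611 -0.114  0.07 ]
(393, 112) [ 0.6413 -0.2686  0.07  ]
```

>>> servo_tool --plan '[{"xyz": [6.4, -39.5, 0], "twist": [0, 0, 11], "jaw": 0.4}, {"xyz": [6.4, -39.5, 0], "twist": [0, 0, 11], "jaw": 0.4}, {"xyz": [6.4, -39.5, 0], "twist": [0, 0, 11], "jaw": 0.4}, {"xyz": [6.4, -39.5, 0], "twist": [0, 0, 11], "jaw": 0.4}, {"xyz": [6.4, -39.5, 0], "twist": [0, 0, 11], "jaw": 0.4}, {"xyz": [6.4, -39.5, 0], "twist": [0, 0, 11], "jaw": 0.4}, {"xyz": [6.4, -39.5, 0], "twist": [0, 0, 11], "jaw": 0.4}, {"xyz": [6.4, -39.5, 0], "twist": [0, 0, 11], "jaw": 0.4}, {"xyz": [6.4, -39.5, 0], "twist": [0, 0, 11], "jaw": 0.4}, {"xyz": [6.4, -39.5, 0], "twist": [0, 0, 11], "jaw": 0.4}]'

```text
time_s: 8.28
tool_pos: [0.5296, 0.2242, 0.3977]
tool_rot: [-179.9, 0.2, 0.2]
force: [0.2, 0.6, -0.4]
grip_width: 0.0518
grasp_force: 0.0
```

>>> servo_tool --plan '[{"xyz": [0, 0, 0], "twist": [0, 0, 0], "jaw": 0.4}, {"xyz": [0, 0, 0], "twist": [0, 0, 0], "jaw": 0.4}, {"xyz": [0, 0, 0], "twist": [0, 0, 0], "jaw": 0.4}]'

```text
time_s: 8.53
tool_pos: [0.5311, 0.219, 0.3979]
tool_rot: [179.9, 0.2, -0.1]
force: [-0.1, -1.1, -0.8]
grip_width: 0.0523
grasp_force: 0.0
```

```bash
python3 - <<'E'
from h import *
c=snap('wrist','w3.png');o=env.get_obs();print(o['tool_pos'],o['tool_rot'])
E
```

```text
[0.53132403 0.21850395 0.39822143] [ 1.79905708e+02  1.18748799e-01 -1.25755171e-01]
```

View pics/w3.png

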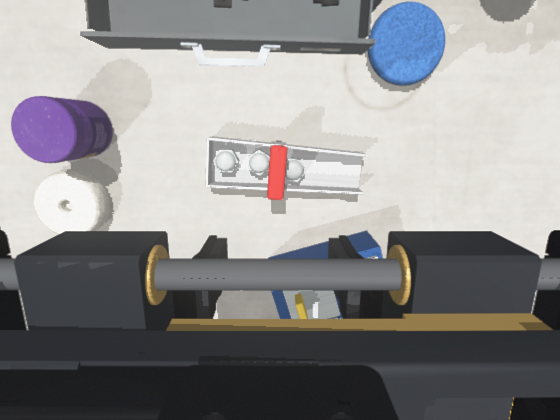

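The chute's red handle is at (277,172), with nuts at (225,160), (259,162) and (295,170). The nose is to the right at (362,172), turned slightly towards the robot. A drawer unit is ahead at row 50.

```bash
python3 - <<'E'
from h import *
c=load('wrist');im=c['img'];hsv=cv2.cvtColor(im,cv2.COLOR_RGB2HSV)
m=np.zeros(im.shape[:2],np.uint8);m[130:215,200:370]=255
red=(cv2.inRange(hsv,(0,120,60),(8,255,255))|cv2.inRange(hsv,(172,120,60),(180,255,255)))&m
p=np.argwhere(red>0)[:,::-1].astype(np.float32);V=hsv[red>0][:,2];b=p[V>.9*np.percentile(V,90)]
print(len(p),len(b))
W=np.array([onz(c,*q,.066)[:2] for q in b]).astype(np.float32)
r=cv2.minAreaRect(W);print(r,cv2.boxPoints(r).round(4).tolist())
# chute rim far edge & near edge direction (z .027), bench
for q in ((209,137),(365,153),(208,187),(361,193)): print(q,onz(c,*q,.027).round(4))
for q in ((205,62),(230,50),(230,40)): print(q,onz(c,*q,.05).round(3),onz(c,*q,.12).round(3))
E
```

```text
860 790
((0.5526396036148071, 0.21902313828468323), (0.014176400378346443, 0.04975070059299469), 85.66344451904297) [[0.5273000001907349, 0.21379999816417694], [0.5769000053405762, 0.210099995136261], [0.578000009059906, 0.22419999539852142], [0.5284000039100647, 0.2280000001192093]]
(209, 137) [0.584  0.2886 0.027 ]
(365, 153) [0.5675 0.1265 0.027 ]
(208, 187) [0.5316 0.2924 0.027 ]
(361, 193) [0.5248 0.1282 0.027 ]
(205, 62) [0.652 0.284 0.05 ] [0.641 0.27  0.12 ]
(230, 50) [0.662 0.261 0.05 ] [0.649 0.252 0.12 ]
(230, 40) [0.671 0.261 0.05 ] [0.655 0.252 0.12 ]
```

>>> servo_tool --plan '[{"xyz": [2.1, 0, 0], "twist": [0, 0, 4.2], "jaw": 0.4}, {"xyz": [2.1, 0, 4], "twist": [0, 0, 4.2], "jaw": 0.4}, {"xyz": [2.1, 0, 8], "twist": [0, 0, 4.2], "jaw": 0.4}, {"xyz": [2.1, 0, 12], "twist": [0, 0, 4.2], "jaw": 0.4}, {"xyz": [2.1, 0, 15], "twist": [0, 0, 4.2], "jaw": 0.4}, {"xyz": [2.1, 0, 17.5], "twist": [0, 0, 4.2], "jaw": 0.4}, {"xyz": [2.1, 0, 17.5], "twist": [0, 0, 4.2], "jaw": 0.4}, {"xyz": [2.1, 0, 17.5], "twist": [0, 0, 4.2], "jaw": 0.4}]'

```text
time_s: 9.25
tool_pos: [0.5516, 0.2187, 0.2234]
tool_rot: [179.9, 0.2, -4.3]
force: [0.5, 0.4, 0.7]
grip_width: 0.052
grasp_force: 0.0
```

>>> servo_tool --plan '[{"xyz": [0, 0, 0], "twist": [0, 0, 0], "jaw": 0.9}, {"xyz": [0, 0, 0], "twist": [0, 0, 0], "jaw": 0.9}, {"xyz": [0, 0, 0], "twist": [0, 0, 0], "jaw": 1}, {"xyz": [0, 0, 0], "twist": [0, 0, 0], "jaw": 1}, {"xyz": [0, 0, 0], "twist": [0, 0, 0], "jaw": 1}, {"xyz": [0, 0, 0], "twist": [0, 0, 0], "jaw": 1}, {"xyz": [0, 0, 0], "twist": [0, 0, 0], "jaw": 1}]' --newtons 45

```text
time_s: 9.83
tool_pos: [0.5516, 0.2204, 0.2252]
tool_rot: [179.9, -0.0, -4.2]
force: [-0.0, -3.2, 3.4]
grip_width: 0.0155
grasp_force: 45.0
```

>>> servo_tool --plan '[{"xyz": [0, 0, -0.3], "twist": [0, 0, 0], "jaw": 1}, {"xyz": [0, 0, -0.9], "twist": [0, 0, 0], "jaw": 1}, {"xyz": [0, 0, -1.8], "twist": [0, 0, 0], "jaw": 1}, {"xyz": [0, 0, -3], "twist": [0, 0, 0], "jaw": 1}, {"xyz": [0, 0, -4.5], "twist": [0, 0, 0], "jaw": 1}, {"xyz": [0, 0, -6.2], "twist": [0, 0, 0], "jaw": 1}, {"xyz": [0, 0, -7.9], "twist": [0, 0, 0], "jaw": 1}, {"xyz": [0, 0, -9.4], "twist": [0, 0, 0], "jaw": 1}, {"xyz": [0, 0, -10.5], "twist": [0, 0, 0], "jaw": 1}, {"xyz": [0, 0, -11], "twist": [0, 0, 0], "jaw": 1}]'

```text
time_s: 10.67
tool_pos: [0.5517, 0.2214, 0.3374]
tool_rot: [-179.9, -0.2, -4.1]
force: [1.4, 0.5, -3.7]
grip_width: 0.0159
grasp_force: 45.0
```

>>> servo_tool --plan '[{"xyz": [0.05, 0.5, 0], "twist": [0, 0, 0], "jaw": 1}, {"xyz": [0.1, 1.6, 0], "twist": [0, 0, 0], "jaw": 1}, {"xyz": [0.3, 3.2, 0], "twist": [0, 0, 0], "jaw": 1}, {"xyz": [0.5, 5.2, 0], "twist": [0, 0, 0], "jaw": 1}, {"xyz": [0.7, 7.6, 0], "twist": [0, 0, 0], "jaw": 1}, {"xyz": [0.9, 10, 0], "twist": [0, 0, 0], "jaw": 1}, {"xyz": [1.1, 12.2, 0], "twist": [0, 0, 0], "jaw": 1}, {"xyz": [1.3, 14, 0], "twist": [0, 0, 0], "jaw": 1}, {"xyz": [1.4, 15.2, 0], "twist": [0, 0, 0], "jaw": 1}, {"xyz": [1.5, 15.8, 0], "twist": [0, 0, 0], "jaw": 1}]'

```text
time_s: 11.5
tool_pos: [0.5547, 0.0588, 0.3336]
tool_rot: [179.9, 0.1, -4.4]
force: [0.7, -1.0, -3.1]
grip_width: 0.0153
grasp_force: 45.0
```

>>> servo_tool --plan '[{"xyz": [0.05, 0.5, 0], "twist": [0, 0, -0.5], "jaw": 1}, {"xyz": [0.1, 1.6, 0], "twist": [0, 0, -1.5], "jaw": 1}, {"xyz": [0.3, 3.2, 0], "twist": [0, 0, -3], "jaw": 1}, {"xyz": [0.5, 5.2, 0], "twist": [0, 0, -5], "jaw": 1}, {"xyz": [0.7, 7.6, 0], "twist": [0, 0, -7.5], "jaw": 1}, {"xyz": [0.9, 10, 0], "twist": [0, 0, -10], "jaw": 1}, {"xyz": [1.1, 12.2, 0], "twist": [0, 0, -12], "jaw": 1}, {"xyz": [1.3, 14, 0], "twist": [0, 0, -14], "jaw": 1}, {"xyz": [1.4, 15.3, 0], "twist": [0, 0, -14.8], "jaw": 1}, {"xyz": [1.4, 16.1, 0], "twist": [0, 0, -15.2], "jaw": 1}]'

```text
time_s: 12.33
tool_pos: [0.5574, -0.1005, 0.3344]
tool_rot: [-180.0, 0.0, 11.1]
force: [-0.2, -0.6, -3.8]
grip_width: 0.0157
grasp_force: 45.0
```

```bash
cat >> h.py <<'E'
from scipy.spatial.transform import Rotation as Ro
O=np.array([.571,-.172,.07]);BY=11.0
def target(th,gap,back=.010,lat=0.,yaw=BY,g=.2252):
    b=np.radians(yaw);d=np.array([np.sin(b),-np.cos(b),0]);ex=np.array([np.cos(b),np.sin(b),0]);z=np.array([0,0,1.]);t=np.radians(th)
    E=O-d*.028+ex*lat;E[2]=.07+gap
    xc=d*np.cos(t)-z*np.sin(t);zc=z*np.cos(t)+d*np.sin(t)
    R=np.c_[ex,xc,-zc]  # tool axes
    return E-(.095-back)*xc+g*zc,R
def delta(p,R,cur=None):
    o=env.get_obs() if cur is None else cur
    R0=Ro.from_euler('xyz',o['tool_rot'],degrees=True).as_matrix()
    return (100*R0.T@(p-o['tool_pos'])).round(2),np.degrees(Ro.from_matrix(R0.T@R).as_rotvec()).round(2)
E
python3 - <<'E'
from h import *
c=snap('wrist','w4.png');o=env.get_obs();print(o['tool_pos'],o['tool_rot'],o['force'],o['grip_width'])
print(delta(*target(10,.03)))
E
```

```text
[ 0.55719293 -0.1016418   0.33435152] [1.79962135e+02 4.01638980e-02 1.09913878e+01] [-0.30413354 -0.63313114 -4.30046639] 0.015636355329234398
(array([ 0.01, -0.09, -0.22]), array([ 1.004e+01,  4.000e-02, -1.000e-02]))
```

View pics/w4.png

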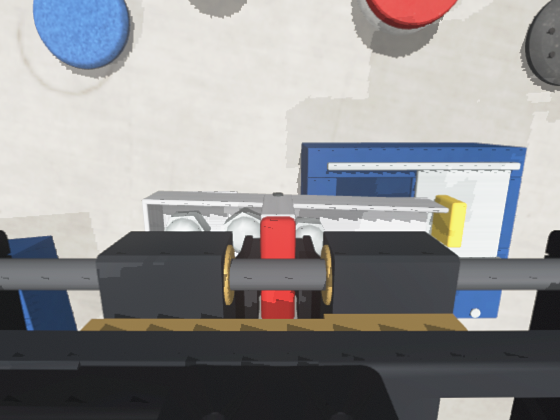

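All three nuts are still in the chute, at (185,222), (243,222) and (310,235). The nose is close to the fin at (450,222), so I'll rise before tilting.

>>> servo_tool --plan '[{"xyz": [0, 0, -0.8], "twist": [0, 0, 0], "jaw": 1}, {"xyz": [0, 0, -2], "twist": [0, 0, 0], "jaw": 1}, {"xyz": [0, 0, -2.8], "twist": [1, 0, 0], "jaw": 1}, {"xyz": [0, 0, -3], "twist": [3, 0, 0], "jaw": 1}, {"xyz": [0, 0, -3], "twist": [5, 0, 0], "jaw": 1}, {"xyz": [0, 0, -3], "twist": [7, 0, 0], "jaw": 1}, {"xyz": [0, 0, -3], "twist": [9, 0, 0], "jaw": 1}, {"xyz": [0, 0, -2.6], "twist": [10, 0, 0], "jaw": 1}, {"xyz": [0, 0, -2], "twist": [10, 0, 0], "jaw": 1}, {"xyz": [0, 0, -1.4], "twist": [10, 0, 0], "jaw": 1}]'

```text
time_s: 13.22
tool_pos: [0.5575, -0.099, 0.3488]
tool_rot: [-170.1, -0.0, 11.1]
force: [0.2, -0.7, -2.5]
grip_width: 0.0156
grasp_force: 45.0
```

```bash
python3 - <<'E'
from h import *
o=env.get_obs();print(o['tool_pos'],o['tool_rot'],o['force'],o['grip_width'])
for g in (.015,.006,.002,0,-.003): print(g,delta(*target(10,g)))
a=snap('scene');cv2.imwrite('pics/s5.png',cv2.resize(a['img'][150:270,200:400],(800,480),interpolation=2)[:,:,::-1])
E
```

```text
[ 0.55748604 -0.09900232  0.34877616] [-1.70061231e+02 -4.83592160e-02  1.10956143e+01] [ 0.20430321 -0.65176084 -2.47190571] 0.01564314375333634
0.015 (array([-0.07,  0.63,  2.65]), array([ 0.06, -0.03,  0.1 ]))
0.006 (array([-0.07,  0.79,  3.54]), array([ 0.06, -0.03,  0.1 ]))
0.002 (array([-0.07,  0.86,  3.94]), array([ 0.06, -0.03,  0.1 ]))
0 (array([-0.07,  0.89,  4.13]), array([ 0.06, -0.03,  0.1 ]))
-0.003 (array([-0.07,  0.94,  4.43]), array([ 0.06, -0.03,  0.1 ]))
```

View pics/s5.png

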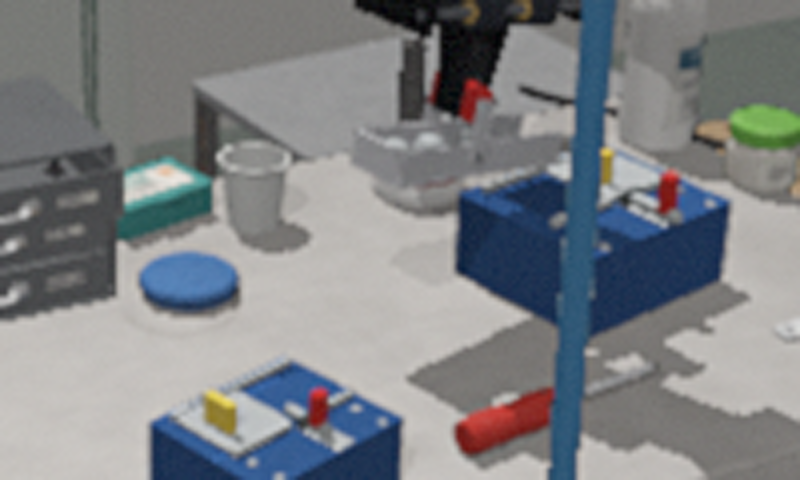

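The scene crop shows the chute tilted above the bin opening, nuts still in it. I'll lower it now.

>>> servo_tool --plan '[{"xyz": [0, 0.1, 0.5], "twist": [0, 0, 0], "jaw": 1}, {"xyz": [0, 0.3, 1.1], "twist": [0, 0, 0], "jaw": 1}, {"xyz": [0, 0.4, 1.8], "twist": [0, 0, 0], "jaw": 1}, {"xyz": [0, 0.6, 2.4], "twist": [0, 0, 0], "jaw": 1}, {"xyz": [0, 0.7, 2.9], "twist": [0, 0, 0], "jaw": 1}, {"xyz": [0, 0.75, 3.3], "twist": [0, 0, 0], "jaw": 1}, {"xyz": [0, 0.8, 3.6], "twist": [0, 0, 0], "jaw": 1}, {"xyz": [0, 0.8, 3.6], "twist": [0, 0, 0], "jaw": 1}, {"xyz": [0, 0.8, 3.6], "twist": [0, 0, 0], "jaw": 1}]'

```text
time_s: 14.02
tool_pos: [0.5576, -0.101, 0.3118]
tool_rot: [-170.0, 0.0, 11.1]
force: [0.3, 0.2, -2.8]
grip_width: 0.0156
grasp_force: 45.0
```

```bash
python3 - <<'E'
from h import *
o=env.get_obs();print(o['tool_pos'],o['tool_rot'],o['force'],o['wrist_torque'],o['grip_width'])
for g in (.002,0,-.003): print(g,delta(*target(10,g)))
E
```

```text
[ 0.55764263 -0.10097971  0.31182964] [-1.69993142e+02  3.79151992e-03  1.10542686e+01] [ 0.28479215  0.1886625  -2.81432139] [-0.37337755 -0.0903338   0.04666693] 0.015568652620822883
0.002 (array([-0.04,  0.02,  0.33]), array([-0.01,  0.01,  0.05]))
0 (array([-0.04,  0.06,  0.53]), array([-0.01,  0.01,  0.05]))
-0.003 (array([-0.04,  0.11,  0.82]), array([-0.01,  0.01,  0.05]))
```

>>> servo_tool --plan '[{"xyz": [0, 0, 0.15], "twist": [0, 0, 0], "jaw": 1}, {"xyz": [0, 0, 0.3], "twist": [0, 0, 0], "jaw": 1}, {"xyz": [0, 0.05, 0.4], "twist": [0, 0, 0], "jaw": 1}, {"xyz": [0, 0.05, 0.4], "twist": [0, 0, 0], "jaw": 1}, {"xyz": [0, 0.05, 0.4], "twist": [0, 0, 0], "jaw": 1}]'

```text
time_s: 14.43
tool_pos: [0.5575, -0.1008, 0.3078]
tool_rot: [-170.0, 0.0, 11.1]
force: [0.8, -0.6, -3.5]
grip_width: 0.0157
grasp_force: 45.0
```

>>> servo_tool --plan '[{"xyz": [0, 0, 0.1], "twist": [0, 0, 0], "jaw": 1}, {"xyz": [0, 0, 0.2], "twist": [0, 0, 0], "jaw": 1}, {"xyz": [0, 0, 0.2], "twist": [0, 0, 0], "jaw": 1}, {"xyz": [0, 0, 0.2], "twist": [0, 0, 0], "jaw": 1}]'

```text
time_s: 14.77
tool_pos: [0.5576, -0.1005, 0.3061]
tool_rot: [-170.0, -0.0, 11.1]
force: [0.1, -0.3, -2.7]
grip_width: 0.0156
grasp_force: 45.0
```

>>> servo_tool --plan '[{"xyz": [0, 0, 0.1], "twist": [0, 0, 0], "jaw": 1}, {"xyz": [0, 0, 0.2], "twist": [0, 0, 0], "jaw": 1}, {"xyz": [0, 0, 0.2], "twist": [0, 0, 0], "jaw": 1}, {"xyz": [0, 0, 0.2], "twist": [0, 0, 0], "jaw": 1}]'

```text
time_s: 15.1
tool_pos: [0.5578, -0.0998, 0.3054]
tool_rot: [-170.0, -0.1, 11.1]
force: [-3.1, 1.5, 6.1]
grip_width: 0.0156
grasp_force: 45.2
```

>>> servo_tool --plan '[{"xyz": [0, 0, 0.1], "twist": [0, 0, 0], "jaw": 1}, {"xyz": [0, 0, 0.2], "twist": [0, 0, 0], "jaw": 1}, {"xyz": [0, 0, 0.2], "twist": [0, 0, 0], "jaw": 1}, {"xyz": [0, 0, 0.2], "twist": [0, 0, 0], "jaw": 1}]'

```text
time_s: 15.43
tool_pos: [0.558, -0.099, 0.3044]
tool_rot: [-170.0, -0.1, 11.1]
force: [-3.8, 1.8, 10.8]
grip_width: 0.0158
grasp_force: 45.5
```

```bash
python3 - <<'E'
from h import *
o=env.get_obs();print(o['tool_pos'],o['tool_rot'],o['force'],o['wrist_torque'],o['grip_width'])
print(delta(*target(10,0)))
E
```

```text
[ 0.55798055 -0.09897023  0.30441185] [-1.70043638e+02 -1.05708749e-01  1.10977656e+01] [-3.83090985  1.84497102 10.79474477] [-0.31359841  0.74839377 -0.08107838] 0.01579406244511936
(array([-0.12,  0.12, -0.24]), array([ 0.04, -0.09,  0.11]))
```

```bash
python3 - <<'E'
from h import *
def rel(t0,t1):
    p0,R0=target(t0,0);p1,R1=target(t1,0);return (100*R0.T@(p1-p0)).round(2).tolist()
for t0,ts in ((10,(11,12,13,14.5,16,17.5,19,20.5,22,23)),(23,(24,25,26.5,28,29.5,31,32.5,34,35,36)),(36,(37,38,39.5,41,42))):
    print(t0,[(round(t-t0,1),rel(t0,t)) for t in ts])
E
```

```text
10 [(1, [0.0, 0.39, -0.14]), (2, [-0.0, 0.79, -0.28]), (3, [0.0, 1.19, -0.41]), (4.5, [-0.0, 1.79, -0.6]), (6, [0.0, 2.4, -0.77]), (7.5, [-0.0, 3.01, -0.92]), (9, [-0.0, 3.63, -1.05]), (10.5, [0.0, 4.25, -1.17]), (12, [0.0, 4.87, -1.28]), (13, [0.0, 5.28, -1.33])]
23 [(1, [-0.0, 0.39, -0.14]), (2, [-0.0, 0.79, -0.28]), (3.5, [-0.0, 1.39, -0.48]), (5, [-0.0, 2.0, -0.66]), (6.5, [0.0, 2.6, -0.82]), (8, [0.0, 3.22, -0.96]), (9.5, [-0.0, 3.83, -1.09]), (11, [-0.0, 4.45, -1.21]), (12, [0.0, 4.87, -1.28]), (13, [-0.0, 5.28, -1.33])]
36 [(1, [0.0, 0.39, -0.14]), (2, [0.0, 0.79, -0.28]), (3.5, [0.0, 1.39, -0.48]), (5, [0.0, 2.0, -0.66]), (6, [0.0, 2.4, -0.77])]
```

>>> servo_tool --plan '[{"xyz": [0, -0.05, -0.1], "twist": [0, 0, 0], "jaw": 1}, {"xyz": [0, -0.05, -0.2], "twist": [0, 0, 0], "jaw": 1}, {"xyz": [0, -0.05, -0.2], "twist": [0, 0, 0], "jaw": 1}, {"xyz": [0, -0.05, -0.2], "twist": [0, 0, 0], "jaw": 1}]'

```text
time_s: 15.77
tool_pos: [0.5577, -0.0994, 0.3049]
tool_rot: [-170.0, -0.1, 11.1]
force: [-1.9, 0.9, 5.7]
grip_width: 0.0155
grasp_force: 45.2
```

>>> servo_tool --plan '[{"xyz": [0, 0.39, -0.14], "twist": [1, 0, 0], "jaw": 1}, {"xyz": [0, 0.79, -0.29], "twist": [2, 0, 0], "jaw": 1}, {"xyz": [0, 1.19, -0.43], "twist": [3, 0, 0], "jaw": 1}, {"xyz": [0, 1.79, -0.64], "twist": [4.5, 0, 0], "jaw": 1}, {"xyz": [0, 2.4, -0.82], "twist": [6, 0, 0], "jaw": 1}, {"xyz": [0, 3.01, -0.98], "twist": [7.5, 0, 0], "jaw": 1}, {"xyz": [0, 3.63, -1.12], "twist": [9, 0, 0], "jaw": 1}, {"xyz": [0, 4.25, -1.25], "twist": [10.5, 0, 0], "jaw": 1}, {"xyz": [0, 4.87, -1.37], "twist": [12, 0, 0], "jaw": 1}, {"xyz": [0, 5.28, -1.43], "twist": [13, 0, 0], "jaw": 1}]'

```text
time_s: 16.6
tool_pos: [0.5681, -0.1543, 0.3089]
tool_rot: [-156.9, -0.1, 11.0]
force: [1.1, 0.9, 3.4]
grip_width: 0.0154
grasp_force: 45.0
```

```bash
python3 - <<'E'
from h import *
o=env.get_obs();print(o['tool_pos'],o['tool_rot'],o['force'],o['wrist_torque'],o['grip_width'])
print(delta(*target(23,0)))
E
```

```text
[ 0.5681428  -0.1542742   0.30891255] [-1.56856593e+02 -5.55601420e-02  1.09747066e+01] [1.09177203 0.94789063 3.40928449] [-0.39386644 -0.18574508 -0.0386768 ] 0.015446935242870158
(array([-0.06, -0.09, -0.13]), array([-0.14, -0.06, -0.  ]))
```

Good. The contact is light, so I'll keep tipping.

>>> servo_tool --plan '[{"xyz": [0, 0.39, -0.14], "twist": [1, 0, 0], "jaw": 1}, {"xyz": [0, 0.79, -0.28], "twist": [2, 0, 0], "jaw": 1}, {"xyz": [0, 1.19, -0.41], "twist": [3, 0, 0], "jaw": 1}, {"xyz": [0, 1.6, -0.54], "twist": [4, 0, 0], "jaw": 1}, {"xyz": [0, 2.0, -0.66], "twist": [5, 0, 0], "jaw": 1}, {"xyz": [0, 2.4, -0.77], "twist": [6, 0, 0], "jaw": 1}, {"xyz": [0, 2.8, -0.87], "twist": [7, 0, 0], "jaw": 1}, {"xyz": [0, 3.22, -0.96], "twist": [8, 0, 0], "jaw": 1}, {"xyz": [0, 3.22, -0.96], "twist": [8, 0, 0], "jaw": 1}, {"xyz": [0, 3.22, -0.96], "twist": [8, 0, 0], "jaw": 1}]'

```text
time_s: 17.43
tool_pos: [0.5741, -0.1868, 0.3047]
tool_rot: [-149.0, 0.0, 11.0]
force: [1.9, -2.9, 0.9]
grip_width: 0.0155
grasp_force: 45.1
```

>>> servo_tool --plan '[{"xyz": [0, 0.39, -0.16], "twist": [1, 0, 0], "jaw": 1}, {"xyz": [0, 0.79, -0.3], "twist": [2, 0, 0], "jaw": 1}, {"xyz": [0, 1.19, -0.44], "twist": [3, 0, 0], "jaw": 1}, {"xyz": [0, 1.6, -0.58], "twist": [4, 0, 0], "jaw": 1}, {"xyz": [0, 2.0, -0.7], "twist": [5, 0, 0], "jaw": 1}, {"xyz": [0, 2.4, -0.8], "twist": [6, 0, 0], "jaw": 1}, {"xyz": [0, 2.4, -0.8], "twist": [6, 0, 0], "jaw": 1}, {"xyz": [0, 2.4, -0.8], "twist": [6, 0, 0], "jaw": 1}]'

```text
time_s: 18.1
tool_pos: [0.5788, -0.2107, 0.2992]
tool_rot: [-143.0, 0.0, 11.0]
force: [0.6, -2.7, -0.6]
grip_width: 0.0154
grasp_force: 45.0
```

```bash
python3 - <<'E'
from h import *
o=env.get_obs();print(o['tool_pos'],o['tool_rot'],o['force'],o['wrist_torque'],o['grip_width'])
print(delta(*target(37,0)))
a=snap('scene');c=snap('wrist');t=snap('top')
cv2.imwrite('pics/m6.png',np.hstack([cv2.resize(a['img'][150:270,280:400],(400,400),interpolation=2),cv2.resize(c['img'][50:350,130:430],(400,400),interpolation=2)])[:,:,::-1])
E
```

```text
[ 0.57880237 -0.2107283   0.29915635] [-1.42982709e+02  4.50354304e-02  1.10192444e+01] [ 0.62584496 -2.6769553  -0.55945237] [-1.66515979 -0.3352589   0.02640537] 0.015383365126549399
(array([-0.03, -0.1 , -0.16]), array([-0.02,  0.05, -0.01]))
```

View pics/m6.png

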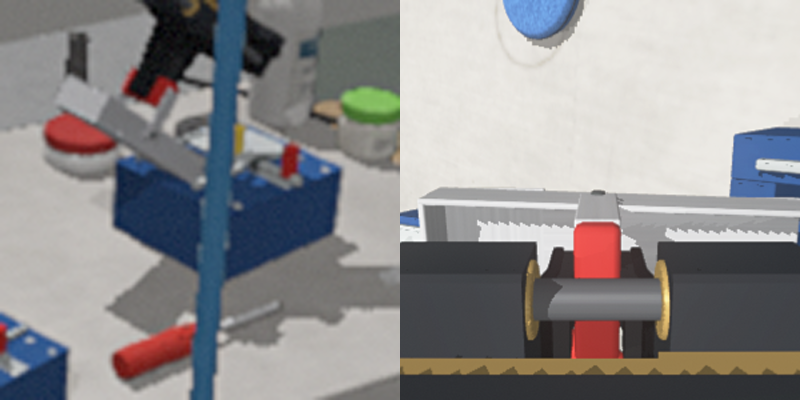

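The wrist view shows no nuts left in the trough, ahead of or behind the handle. I'll give it a little extra tilt to be sure and then lift away.

>>> servo_tool --plan '[{"xyz": [0, 0.39, -0.16], "twist": [1, 0, 0], "jaw": 1}, {"xyz": [0, 0.79, -0.3], "twist": [2, 0, 0], "jaw": 1}, {"xyz": [0, 1.19, -0.44], "twist": [3, 0, 0], "jaw": 1}, {"xyz": [0, 1.6, -0.58], "twist": [4, 0, 0], "jaw": 1}, {"xyz": [0, 2.0, -0.7], "twist": [5, 0, 0], "jaw": 1}, {"xyz": [0, 2.0, -0.7], "twist": [5, 0, 0], "jaw": 1}, {"xyz": [0, 2.0, -0.7], "twist": [5, 0, 0], "jaw": 1}, {"xyz": [0, 2.0, -0.7], "twist": [5, 0, 0], "jaw": 1}]'

```text
time_s: 18.92
tool_pos: [0.5827, -0.23, 0.2927]
tool_rot: [-138.0, 0.0, 11.1]
force: [-0.2, -0.8, -1.7]
grip_width: 0.0158
grasp_force: 45.0
```

```bash
python3 - <<'E'
from h import *
o=env.get_obs();print(o['tool_pos'],o['tool_rot'],o['force'],o['wrist_torque'])
# lift: 12 cm up and 5cm in +y, tilt kept, then level pose
p,R=target(42,.0);p=p+[0,.03,.10];print(delta(p,R))
p2=np.array([.55,-.02,.40]);R2=Ro.from_euler('xyz',[180,0,8],degrees=True).as_matrix();print(delta(p2,R2))
E
```

```text
[ 0.58268171 -0.23002383  0.29274532] [-1.38004668e+02  3.52107569e-02  1.10533921e+01] [-0.16275932 -0.81113224 -1.68833668] [-1.32601588 -0.19723839  0.0041172 ]
(array([ 0.53, -8.95, -5.6 ]), array([0.  , 0.06, 0.02]))
(array([  0.81, -22.96,   6.24]), array([-41.98,   1.15,   2.9 ]))
```

>>> servo_tool --plan '[{"xyz": [0.1, -2.9, -1.9], "twist": [0, 0, 0], "jaw": 1}, {"xyz": [0.3, -6, -3.8], "twist": [0, 0, 0], "jaw": 1}, {"xyz": [0.5, -8.9, -5.6], "twist": [0, 0, 0], "jaw": 1}, {"xyz": [0.6, -12, -4], "twist": [-6, 0, 0.5], "jaw": 1}, {"xyz": [0.7, -15, -2], "twist": [-12, 0, 1], "jaw": 1}, {"xyz": [0.8, -17, 0], "twist": [-18, 0.5, 1.5], "jaw": 1}, {"xyz": [0.8, -19, 2], "twist": [-24, 0.7, 2], "jaw": 1}, {"xyz": [0.8, -21, 4], "twist": [-30, 0.9, 2.5], "jaw": 1}, {"xyz": [0.8, -22, 5.5], "twist": [-36, 1.1, 2.9], "jaw": 1}, {"xyz": [0.8, -23, 6.2], "twist": [-42, 1.2, 2.9], "jaw": 1}]'

```text
time_s: 19.75
tool_pos: [0.5483, -0.0159, 0.4006]
tool_rot: [179.8, -0.0, 8.2]
force: [-0.6, 0.0, -3.5]
grip_width: 0.0156
grasp_force: 45.0
```

```bash
python3 - <<'E'
from h import *
o=env.get_obs();print(o['tool_pos'],o['tool_rot'],o['force'])
R=Ro.from_euler('xyz',[180,0,-4.2],degrees=True).as_matrix()
for z in (.40,.25,.226): print(delta(np.array([.5516,.2204,z]),R))
c=snap('wrist');t=snap('top')
cv2.imwrite('pics/m7.png',np.hstack([cv2.resize(t['img'][180:270,300:430],(400,277),interpolation=2),cv2.resize(c['img'],(400,277))])[:,:,::-1])
E
```

```text
[ 0.54825332 -0.01589868  0.40055092] [ 1.79772707e+02 -1.66918075e-02  8.23581618e+00] [-0.59444394  0.02803312 -3.51944205]
(array([  3.72, -23.34,  -0.04]), array([ 0.22, -0.04, 12.44]))
(array([  3.71, -23.4 ,  14.96]), array([ 0.22, -0.04, 12.44]))
(array([  3.71, -23.41,  17.36]), array([ 0.22, -0.04, 12.44]))
```

View pics/m7.png

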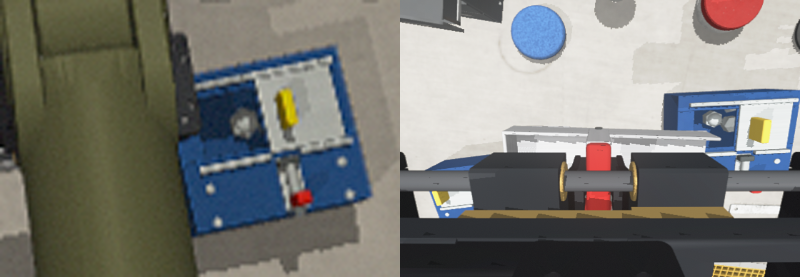

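Two nuts are visible through the opening at (713,122) and (730,125). The chute looks empty and the bolt and gate are still open. Now I'll return the chute to the bench.

>>> servo_tool --plan '[{"xyz": [0.4, -2, 0], "twist": [0, 0, 1], "jaw": 1}, {"xyz": [0.8, -5, 0], "twist": [0, 0, 3], "jaw": 1}, {"xyz": [1.3, -8.5, 0], "twist": [0, 0, 5], "jaw": 1}, {"xyz": [2, -12, 0], "twist": [0, 0, 7], "jaw": 1}, {"xyz": [2.5, -15.5, 0], "twist": [0, 0, 9], "jaw": 1}, {"xyz": [3, -19, 0], "twist": [0.1, 0, 11], "jaw": 1}, {"xyz": [3.5, -22, 0], "twist": [0.2, 0, 12.4], "jaw": 1}, {"xyz": [3.7, -23.4, 2], "twist": [0.2, 0, 12.4], "jaw": 1}, {"xyz": [3.7, -23.4, 5], "twist": [0.2, 0, 12.4], "jaw": 1}, {"xyz": [3.7, -23.4, 8], "twist": [0.2, 0, 12.4], "jaw": 1}]'

```text
time_s: 20.68
tool_pos: [0.5545, 0.2176, 0.3204]
tool_rot: [-179.6, 0.0, -4.4]
force: [0.9, -1.3, -2.6]
grip_width: 0.0157
grasp_force: 45.0
```

>>> servo_tool --plan '[{"xyz": [0, 0, 2], "twist": [0, 0, 0], "jaw": 1}, {"xyz": [0, 0, 4], "twist": [0, 0, 0], "jaw": 1}, {"xyz": [0, 0, 6], "twist": [0, 0, 0], "jaw": 1}, {"xyz": [0, 0, 7.3], "twist": [0, 0, 0], "jaw": 1}, {"xyz": [0, 0, 7.7], "twist": [0, 0, 0], "jaw": 1}, {"xyz": [0, 0, 7.7], "twist": [0, 0, 0], "jaw": 1}, {"xyz": [0, 0, 7.7], "twist": [0, 0, 0], "jaw": 1}]'

```text
time_s: 21.27
tool_pos: [0.5548, 0.217, 0.2446]
tool_rot: [-179.7, -0.1, -4.5]
force: [-0.2, -0.4, -1.5]
grip_width: 0.0154
grasp_force: 45.0
```

```bash
python3 - <<'E'
from h import *
o=env.get_obs();print(o['tool_pos'],o['tool_rot'],o['force'],o['grip_width'])
t=snap('top');cv2.imwrite('pics/t8.png',np.hstack([cv2.resize(t['img'][190:265,340:430],(500,417),interpolation=2),cv2.resize(t['img'][195:255,200:243],(299,417),interpolation=2)])[:,:,::-1])
E
```

```text
[0.55481375 0.21699079 0.24464703] [-1.79739406e+02 -5.35850437e-02 -4.46468665e+00] [-0.20175449 -0.36400574 -1.51802026] 0.015413612514890818
```

View pics/t8.png

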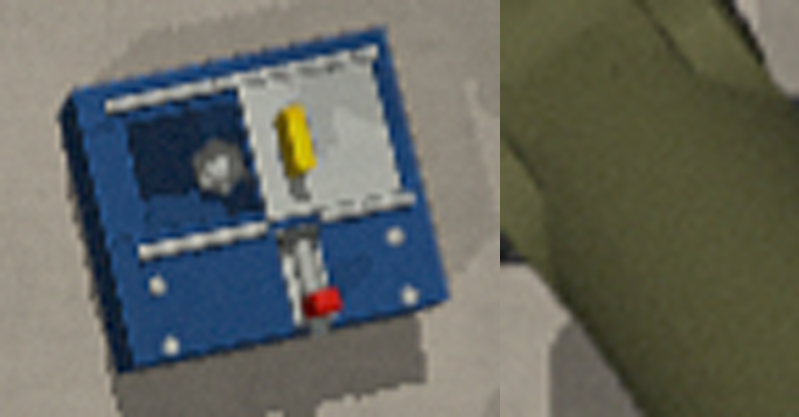

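The bin's gate and bolt are open with a nut visible inside, and the lower weight reading confirms the chute is empty. I'll set it down.

>>> servo_tool --plan '[{"xyz": [0, 0, 0.6], "twist": [-0.2, 0, 0], "jaw": 1}, {"xyz": [0, 0, 1.1], "twist": [-0.2, 0, 0], "jaw": 1}, {"xyz": [0, 0, 1.5], "twist": [-0.2, 0, 0], "jaw": 1}, {"xyz": [0, 0, 1.8], "twist": [-0.2, 0, 0], "jaw": 1}, {"xyz": [0, 0, 2.0], "twist": [-0.2, 0, 0], "jaw": 1}, {"xyz": [0, 0, 2.0], "twist": [-0.2, 0, 0], "jaw": 1}, {"xyz": [0, 0, 2.0], "twist": [-0.2, 0, 0], "jaw": 1}]'

```text
time_s: 21.9
tool_pos: [0.5543, 0.2173, 0.2251]
tool_rot: [179.9, -0.1, -4.4]
force: [-3.4, -3.3, 6.3]
grip_width: 0.0156
grasp_force: 45.0
```

Contact with the bench. Opening the jaws, then retreating.

>>> servo_tool --plan '[{"xyz": [0, 0, -0.1], "twist": [0, 0, 0], "jaw": 0.7}, {"xyz": [0, 0, -0.1], "twist": [0, 0, 0], "jaw": 0.45}, {"xyz": [0, 0, -0.1], "twist": [0, 0, 0], "jaw": 0.45}, {"xyz": [0, 0, -0.1], "twist": [0, 0, 0], "jaw": 0.45}, {"xyz": [0, 0, -0.1], "twist": [0, 0, 0], "jaw": 0.45}, {"xyz": [0, 0, -2], "twist": [0, 0, 0], "jaw": 0.45}, {"xyz": [0, 0, -5], "twist": [0, 0, 0], "jaw": 0.45}, {"xyz": [-2, 0, -9], "twist": [0, 0, 0], "jaw": 0.45}, {"xyz": [-2, 0, -13], "twist": [0, 0, 0], "jaw": 0.45}, {"xyz": [-2, 0, -17], "twist": [0, 0, 0], "jaw": 0.45}]'

```text
time_s: 22.73
tool_pos: [0.5328, 0.2194, 0.3954]
tool_rot: [180.0, 0.0, -4.3]
force: [1.6, 0.4, -0.0]
grip_width: 0.0473
grasp_force: 0.0
```

>>> servo_tool --plan '[{"xyz": [0, 0, 0], "twist": [0, 0, 0], "jaw": 0.45}, {"xyz": [0, 0, 0], "twist": [0, 0, 0], "jaw": 0.45}, {"xyz": [0, 0, 0], "twist": [0, 0, 0], "jaw": 0.45}]'

```text
time_s: 22.98
tool_pos: [0.5341, 0.2186, 0.3936]
tool_rot: [180.0, -0.1, -4.4]
force: [-0.4, -0.0, -0.5]
grip_width: 0.0476
grasp_force: 0.0
```

```bash
python3 - <<'E'
from h import *
o=env.get_obs();print(o['tool_pos'],o['grip_width'],o['force'])
c=snap('wrist','w9.png')
E
```

```text
[0.53408093 0.21860273 0.39363586] 0.04759814049678092 [-0.37514302 -0.04550078 -0.52707495]
```

View pics/w9.png

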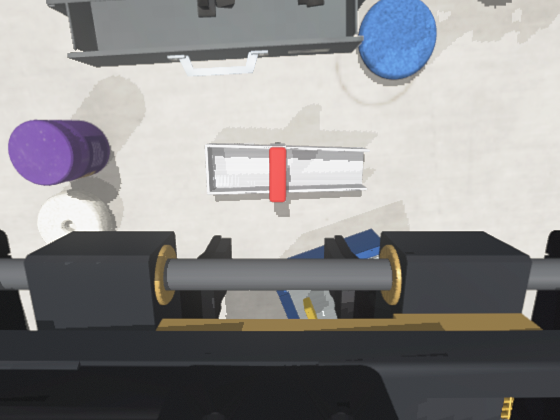

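The chute at (285,170) is empty, upright and released. Handing in.

```bash
python3 -c "
from cell import env
print(env.sign_off())"
```

```text
the job is handed in; nothing more can be done
None
```

I handed the job in at about 23 s: bolt and gate are open, the nuts are tipped into the bin and the empty chute stands released on the bench; at most two nuts showed at once through the opening, so the third being inside is inferred from the empty chute, and sign-off returned no verdict.

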